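# Set the shaker's drive pulley to its mark and lock it with the pin

### The job

Turn the shaker's drive pulley by its rim until the black engraved mark faces the red pointer. That sets it only roughly, so then take the orange-headed lock pin from its wooden block, put it through the hole in the pulley and, pressing only gently, feel for the bore beneath until the pin sinks fully home; let go of it. Leave the bottle, the flask and the pencil case alone.

Things in the scene. Friction and masses are not known exactly. Their poses are not given: they have to be found in the camera images.
- drive: shaker drive unit, fixed to the bench: chassis 190 x 190 mm, top face 60 mm above the bench (blue below, grey above), the pulley on top turning about its vertical centre line. Origin: centre of its underside; x axis points to the red pointer, z up. The lock bore (11.5 mm wide, 24 mm deep, mouth in the top face, 50 mm from the axis) is in a brass bush opposite the pointer, clamped up to 7 mm either way along the circle: feel for it
- pointer (a point): tip of the fixed red pointer beside the rim and level with its top: 77.5 mm from the pulley's axis, 102 mm above the bench; its post is 10 x 16 mm and begins 83 mm from the axis
- pulley: aluminium pulley; its rim is a ring 150 mm in outer diameter, wall 10 mm thick, 66 to 102 mm above the bench. Origin: on the axis at the rim's lower edge; x points to the mark and turns with it, z up. Inside are a hub (36 mm wide, top 91 mm above the bench) and four flat spokes with tops at 74 mm, so fingers fit 25 mm down inside the wall. Turn range 2.2 rad either side of the pointer
- mark (a point): engraved black mark across the top of the rim, 70 mm from the axis. It starts 0.5 to 1.5 rad counter-clockwise (from above) of the pointer. The pulley turns stiffly (about 0.2 N m, some 3 N at the rim) and stays where it is left. Its axis does not give: a gripper that leaves the rim's circle strains it, so read the force
- pulley_hole (a point): 14 mm hole through the wide spoke (8 mm thick), 50 mm from the axis, opposite the mark; this point is its centre at the spoke's top, 74 mm above the bench. With the mark at the pointer it is over the bore, give or take 7 mm. Pressed pins drag the pulley with them; a pin that missed the bore stands on the chassis, foot 60 mm above the bench
- pin: lock pin, upright, 114 mm long: steel shaft 10 mm in diameter and 80 mm long with a square-ended foot, under an orange round grip 20 mm wide and 34 mm tall. Origin: centre of the foot, z up the pin. About 80 g. Starts standing 25 mm deep in its block, foot 10 mm above the bench. Fully home its foot is 36 mm above the bench
- stand: fixed wooden parking block 60 x 60 x 35 mm with the pin's 13 mm hole in the middle; origin: centre of its underside
- reagent: amber reagent bottle, bystander, 66 mm wide, 150 mm tall; origin: centre of its underside
- flask: conical glass flask, bystander, 76 mm wide, 120 mm tall; origin: centre of its underside
- pencilcase: blue pencil case, bystander, 70 x 190 x 40 mm; origin: centre of its underside
There are look-alikes about, which are no part of the job. Of the things like the pin, leave any that is white; of the rest the smaller one is meant.

How it is judged:
By the outcome, as a careful person would: the job done as asked, in the order asked, and still so for the second after the job is handed in, with the robot touching nothing.
It also fails if it takes over 72 s, if anything falls off the work surface, if the arm or the gripper's body presses on something with over 40 N, if the wrist force passes 120 N, or if a joint passes its speed limit or range.

### The arm

A 7-joint arm with a two-finger parallel gripper is mounted at the origin on the work surface. World frame = base frame: x ahead of the robot, y to its left, z up, the work surface at z = 0. Lengths are in m, angles in rad, forces in N, time in s.
With the tool pointing down it reaches from about 0.425 to 0.925 m from the base axis. Payload 6.8 kg.
Tool frame: the origin (TCP) lies midway between the tips of the shut fingers; the grasp point (between the pads) lies 19 mm behind it; z points along the fingers, y is the line along which they close (so a half turn about z gives the same grasp; the last joint's range is limited). The gripper opens to 85 mm and grips with 20 to 120 N. Pads are 22 mm wide; open, the fingers measure 114 mm over their backs; the gripper's body (76 mm by 85 mm) begins 54 mm behind the grasp point. The pads swing forward as they close: fully open they stand 13 mm farther back than shut.
Start: joints at [1.14, 0.477, 0.022, 1.555, -0.011, 1.109, -0.083], TCP at [0.214, -0.64, 0.231] pointing down, gripper open.
Joint ranges: [-2.96, 2.96], [-0.34, 2.1], [-1.41, 1.46], [0.24, 2.44], [-1.37, 4.51], [0.17, 1.92], [-2.96, 2.96]. Speed limits (rad/s): [2.39, 2.39, 3.14, 3.14, 3.14, 3.14, 3.14].

### API

Orientations are given as a unit quaternion [w, x, y, z].
In Python, from station import bot, imaging gives the robot as it stands.
- The arm moves only by the tool move_arm, never from a script. Its argument "commands" is a list that holds one entry, the list of rows, each a list of 7 numbers: the shift along the tool's x, y, z in m, then the turn, a rotation vector about the tool's x, y, z in degrees, then the finger opening in m, from 0 to 0.0854. In form: [[[x, y, z, rx, ry, rz, grip], ...]]. A call has 1 to 20 rows; each row shifts and turns the commanded pose from where the row before left it, along the tool's axes as they then stand; what a row does not reach is not made up. A row lasts 1/8 s, in which the tool goes at most 62.5 mm and 10.7 degrees, less where a joint would pass 70% of its speed; a pose out of reach is approached as far as the arm can. A call is refused whole if a number of a shift passes 0.0625 or a number of a turn 10.7, either way. A call with a gripper value outside its range is refused whole. The fingers move at their own pace and stop on an object; "squeeze" is the grip in N (left out, the last holds). Time passes only in rows, so rows that do not move let the fingers close. It gives the time, the measured TCP pose, the force, the opening and the grip force at its end, in the units of the state.
- bot.get_obs(): the state, without advancing time (a new reading comes with each control period).
- imaging.read_camera(name): name is "scene" or "side" or "wrist"; returns the picture (384x512x3 uint8, red, green, blue); there is no depth.
- imaging.calibration(name): a dict with "intrinsics" (3x3 intrinsics, pixels), "k1" (the pictures are not rectified: a ray, as slopes to the right and down, at radius r is drawn at 1 + k1 r^2 times it, then the intrinsics apply), "extrinsics" (4x4, takes a point from camera to world coordinates); the wrist camera has in their place "mount" (4x4, takes a point from camera to tool coordinates, whose origin is the TCP and whose axes are the flange's). Camera axes: x right, y down, z forward; pixel columns grow to the right and rows downward; lengths in m; the calibration is good to about 2 mm. A picture is of the moment at which its call begins: read the wrist's pose just before it. calibration takes no time and is no camera call.
- bot.hand_in(): hands the job in; it is judged then, once.
The state is a dict: "t": time; "q": joint angles; "joint_vel": joint speeds; "joint_torque": joint torques, N m; "eef_pos": TCP position; "tool_rot": TCP orientation; "contact_force": force on the tool from outside, world axes, zero at the start; "torque": the same for the moment, N m; "gripper_width": opening from 0.0 (shut) to 1.0 (fully open); "grasp_force": force on a finger pad.
Only numpy, scipy, OpenCV 4.12 (cv2) and the standard library are available. Lean on these libraries where they do the work, as an engineer would, in place of code of your own. Each camera call takes 0.05 s, during which the arm holds its last target. There are 200 camera calls.

## Working session

There is one attempt and no reset: what is moved stays moved. The work goes in short steps, Python scripts to look and compute and a tool call to move; the robot and the scene stay as the last step left them, time stands still between calls to the robot, and variables do not carry over. Pictures are saved under pics/ and viewed, at most 10 in all, crops included, and the job is handed in when it is done.

Besides the shell and the picture viewer there is one more tool, called as a command line: name --argument value ..., lists and objects as JSON in quotes. move_arm: Moves the arm, as the interface text tells. Its arguments: {"type":"object","properties":{"commands":{"type":"array","items":{"type":"array","items":{"type":"array","items":{"type":"number"}}}},"squeeze":{"type":"number"}},"required":["commands"]}

```bash
mkdir -p pics; ls; python3 - <<'E'
from station import bot, imaging
import cv2,numpy as np
np.set_printoptions(precision=4,suppress=True)
o=bot.get_obs(); print(o['t'],o['eef_pos'],o['tool_rot'],o['contact_force'],o['gripper_width'])
for n in("scene","side","wrist"):
    im=imaging.read_camera(n)[:,:,::-1]; cv2.imwrite(f"pics/{n}0.png",im)
    c=imaging.calibration(n); print(n,c)
a=cv2.imread("pics/scene0.png");b=cv2.imread("pics/side0.png")
cv2.imwrite("pics/a0.png",cv2.resize(a,(800,600)));cv2.imwrite("pics/b0.png",cv2.resize(b,(800,600)))
E
```

```text
pics
0.0 [ 0.2139 -0.6396  0.2303] [-0.0009  0.987   0.1607 -0.0002] [-0.1865 -0.1589 -0.4764] 1.0020821368247534
scene {'intrinsics': array([[351.4105,   0.    , 262.2468],
       [  0.    , 351.4105, 186.9248],
       [  0.    ,   0.    ,   1.    ]]), 'k1': 0.0297435832090965, 'extrinsics': array([[-0.452 ,  0.6234, -0.6381,  1.1236],
       [ 0.892 ,  0.3118, -0.3273,  0.2514],
       [-0.0051, -0.7171, -0.697 ,  0.6665],
       [ 0.    ,  0.    ,  0.    ,  1.    ]])}
side {'intrinsics': array([[391.5783,   0.    , 254.0133],
       [  0.    , 391.5783, 193.1046],
       [  0.    ,   0.    ,   1.    ]]), 'k1': -0.05653606591559273, 'extrinsics': array([[-0.7392, -0.4119,  0.5329,  0.0244],
       [-0.6732,  0.4754, -0.5664,  0.5516],
       [-0.02  , -0.7774, -0.6287,  0.7284],
       [ 0.    ,  0.    ,  0.    ,  1.    ]])}
wrist {'intrinsics': array([[317.1752,   0.    , 253.7229],
       [  0.    , 317.1752, 197.3068],
       [  0.    ,   0.    ,   1.    ]]), 'k1': -0.0827148886976913, 'mount': array([[-0.    , -0.947 , -0.3212,  0.0825],
       [ 1.    , -0.0002,  0.0005, -0.0006],
       [-0.0005, -0.3212,  0.947 , -0.1424],
       [ 0.    ,  0.    ,  0.    ,  1.    ]])}
```

View pics/a0.png

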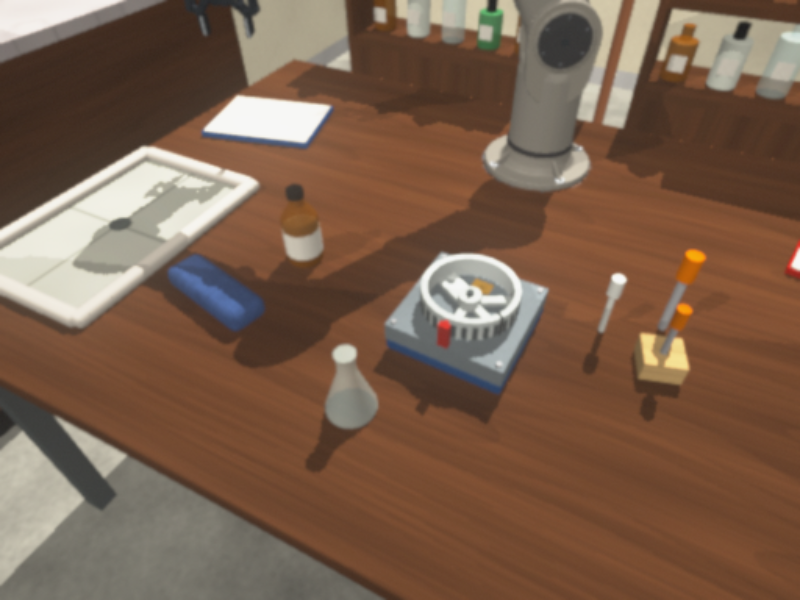

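View pics/b0.png

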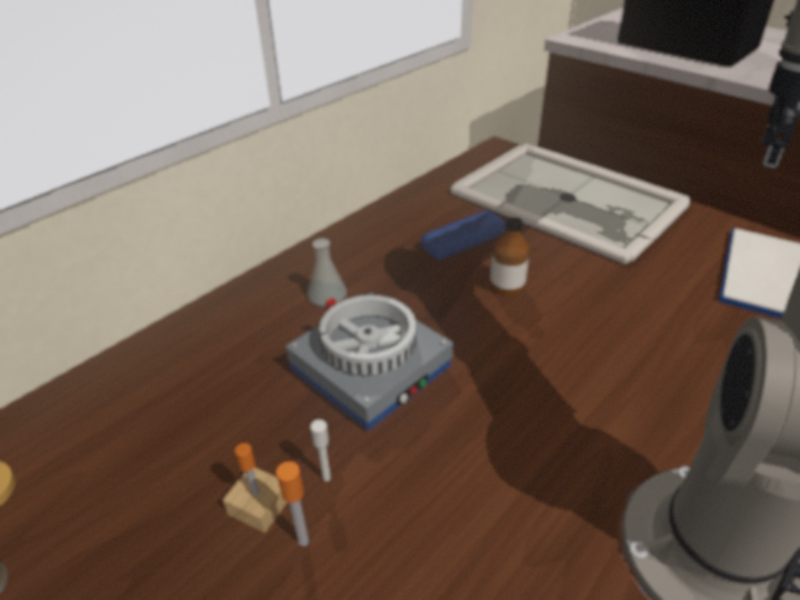

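Scene view: drive at about (467,310) of 800x600, red pointer at (444,333), the wooden block with the small orange pin at (663,355), and the larger orange and white look-alikes standing loose. I'll enlarge these.

```bash
python3 - <<'E'
import cv2,numpy as np
a=cv2.imread("pics/scene0.png");b=cv2.imread("pics/side0.png")
def cr(i,x,y,w,h,s): return cv2.resize(i[y:y+h,x:x+w],None,fx=s,fy=s,interpolation=cv2.INTER_CUBIC)
# 400x300 each
t=np.hstack([cr(a,250,160,100,75,4),cr(b,190,183,100,75,4)])
u=np.hstack([cr(a,380,155,100,75,4),cr(b,130,278,100,75,4)])
cv2.imwrite("pics/c0.png",np.vstack([t,u]))
E
```

```text
(no output)
```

View pics/c0.png

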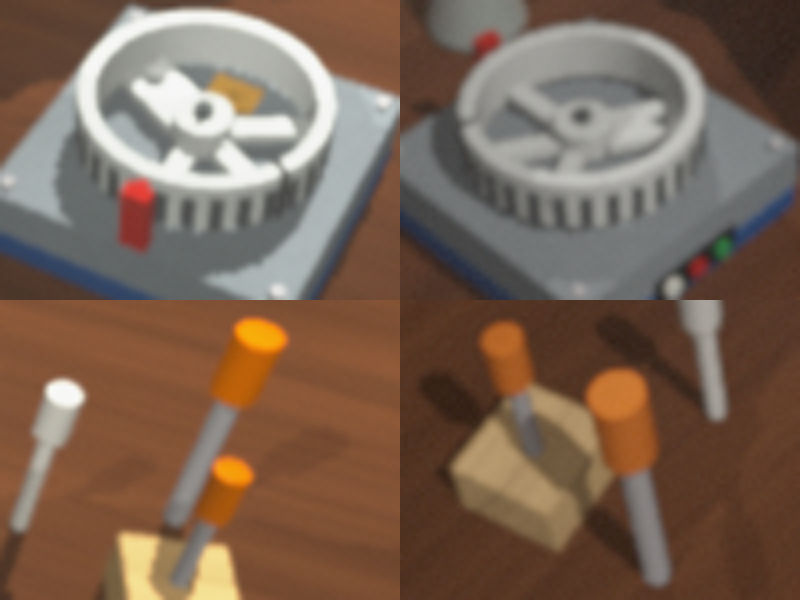

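Crop scale is 4. Mark: scene crop (283,170), side crop (67,122). Hub: (205,112) and (182,117). Small pin top: (233,172) and (102,34). Next I'll triangulate these.

```bash
cat > h.py <<'E'
from station import bot, imaging
import cv2,numpy as np
from scipy.spatial.transform import Rotation as R
np.set_printoptions(precision=4,suppress=True)
def Rt(o): return R.from_quat(np.array(o['tool_rot'])[[1,2,3,0]]).as_matrix()
def cam(n,o=None):
    c=imaging.calibration(n)
    if n!="wrist": return c,np.array(c['extrinsics'])
    T=np.eye(4);T[:3,:3]=Rt(o);T[:3,3]=o['eef_pos']
    return c,T@np.array(c['mount'])
def ray(n,p,o=None):
    c,T=cam(n,o);K=np.array(c['intrinsics'])
    d=np.array([(p[0]-K[0,2])/K[0,0],(p[1]-K[1,2])/K[1,1]]);u=d.copy()
    for _ in range(20):u=d/(1+c['k1']*(u@u))
    return T[:3,3],T[:3,:3]@np.array([u[0],u[1],1])
def atz(n,p,z,o=None):
    a,v=ray(n,p,o);return a+v*(z-a[2])/v[2]
def proj(n,X,o=None):
    c,T=cam(n,o);K=np.array(c['intrinsics']);x=(np.atleast_2d(X)-T[:3,3])@T[:3,:3]
    u=x[:,:2]/x[:,2:];u=u*(1+c['k1']*(u**2).sum(1,keepdims=True));return u*[K[0,0],K[1,1]]+[K[0,2],K[1,2]]
def cp(x,y,ox,oy,s=4): return ((x+.5)/s-.5+ox,(y+.5)/s-.5+oy)
E
python3 - <<'E'
from h import *
S=lambda x,y:cp(x,y,250,160); D=lambda x,y:cp(x,y,190,183)
S2=lambda x,y:cp(x,y,380,155); D2=lambda x,y:cp(x,y,130,278)
def both(n,a,b,z): print(n,atz("scene",a,z)[:2],atz("side",b,z)[:2])
both("hub",S(205,112),D(182,117),.091)
both("mark",S(283,170),D(67,122),.102)
both("pin",S2(233,172),D2(102,34),.124)
both("big",S2(260,35),D2(217,85),.144)
both("white",S2(63,90),(204,273),.114)
both("ptr",S(138,186),D(90,40),.102)
# rim extremes scene: fit centre from left/right/top/bottom points
P=[atz("scene",S(*p),.102)[:2] for p in[(76,97),(337,105),(205,10),(150,172),(225,188)]]
Q=[atz("side",D(*p),.102)[:2] for p in[(58,110),(306,112),(185,24),(180,197)]]
from scipy.optimize import least_squares
for L in(P,Q): 
  L=np.array(L);print(least_squares(lambda c:np.hypot(*(L-c).T)-.075,L.mean(0)).x)
# bush / stand / chassis corners
both("stand",S2(183,283),D2(135,150),.035)
print("bush",atz("scene",S(235,93),.06))
for p in[(8,180),(278,290),(383,102),(133,12)]:print("screw",atz("scene",S(*p),.06)[:2])
for p in[(179,291),(378,145)]:print("screwside",atz("side",D(*p),.06)[:2])
print("bottle",atz("scene",(195,165),0),"flask",atz("scene",(225,262),0))
E
```

```text
hub [0.5584 0.0632] [0.5503 0.0618]
mark [0.5924 0.1226] [0.5903 0.119 ]
pin [0.4891 0.3453] [0.489  0.3415]
big [0.3925 0.3406] [0.4116 0.3309]
white [0.4516 0.2519] [0.4494 0.2522]
ptr [0.6391 0.0562] [0.6376 0.0561]
[0.5535 0.0612]
[0.5489 0.0623]
stand [0.4909 0.3473] [0.4843 0.3442]
bush [0.5038 0.0633 0.06  ]
screw [ 0.6329 -0.0287]
screw [0.6391 0.1416]
screw [0.4704 0.1482]
screw [ 0.4609 -0.0262]
screwside [0.473  0.1453]
screwside [ 0.4646 -0.024 ]
bottle [ 0.5193 -0.2778  0.    ] flask [ 0.7648 -0.0273  0.    ]
```

move_arm --commands '[[[0.036,-0.037,-0.01,0,0,0,0.04],[0.036,-0.037,-0.01,0,0,0,0.04],[0.036,-0.037,-0.01,0,0,0,0.04],[0.036,-0.037,-0.01,0,0,0,0.04],[0.036,-0.037,-0.01,0,0,0,0.04],[0.036,-0.037,-0.01,0,0,0,0.04],[0.036,-0.037,-0.01,0,0,0,0.04],[0.036,-0.037,0,0,0,0,0.04],[0.036,-0.037,0,0,0,0,0.04],[0.036,-0.037,0,0,0,0,0.04],[0.036,-0.037,0,0,0,0,0.04],[0.036,-0.037,0,0,0,0,0.04],[0.036,-0.037,0,0,0,0,0.04],[0.036,-0.037,0,0,0,0,0.04],[0.036,-0.037,0,0,0,0,0.04]]]'

```text
t: 2.02
eef_pos: [0.5506, 0.0587, 0.3012]
tool_rot: [0.0, 0.987, 0.16, -0.0]
contact_force: [-0.1, -0.9, 0.1]
gripper_width: 0.466
grasp_force: 0.0
```

move_arm --commands '[[[0,0,0,0,0,-9.7,0.04],[0,0,0,0,0,-9.7,0.04],[0,0,0,0,0,-9.7,0.04],[0,0,0,0,0,-9.7,0.04],[0,0,0,0,0,-9.7,0.04],[0,0,0,0,0,-9.7,0.04],[0,0,0,0,0,-9.7,0.04],[0,0,0,0,0,-9.7,0.04],[0,0,0,0,0,-9.7,0.04],[0,0,0,0,0,-9.7,0.04],[0,0,0,0,0,0,0.04],[0,0,0,0,0,0,0.04]]]'

```text
t: 3.52
eef_pos: [0.5501, 0.0574, 0.3012]
tool_rot: [-0.0, 0.535, 0.845, -0.0]
contact_force: [-0.6, -0.4, -0.0]
gripper_width: 0.47
grasp_force: 0.0
```

```bash
python3 - <<'E'
from h import *
import json
o=bot.get_obs(); im=imaging.read_camera("wrist")[:,:,::-1]
json.dump({k:np.array(o[k]).tolist() for k in('eef_pos','tool_rot')},open('o1.json','w'))
print(o['q'],o['eef_pos'],Rt(o),o['contact_force'],o['gripper_width'])
cv2.imwrite("pics/w1.png",im); cv2.imwrite("pics/w1b.png",cv2.resize(im,(768,576),interpolation=cv2.INTER_CUBIC))
E
```

```text
[ 0.3943  0.2999 -0.7494  1.7247  0.2173  1.2026  0.0299] [0.5501 0.0574 0.3012] [[-0.4274  0.9041 -0.0002]
 [ 0.9041  0.4274 -0.    ]
 [ 0.0001 -0.0002 -1.    ]] [-0.6059 -0.433  -0.0487] 0.4704371332368342
```

View pics/w1b.png

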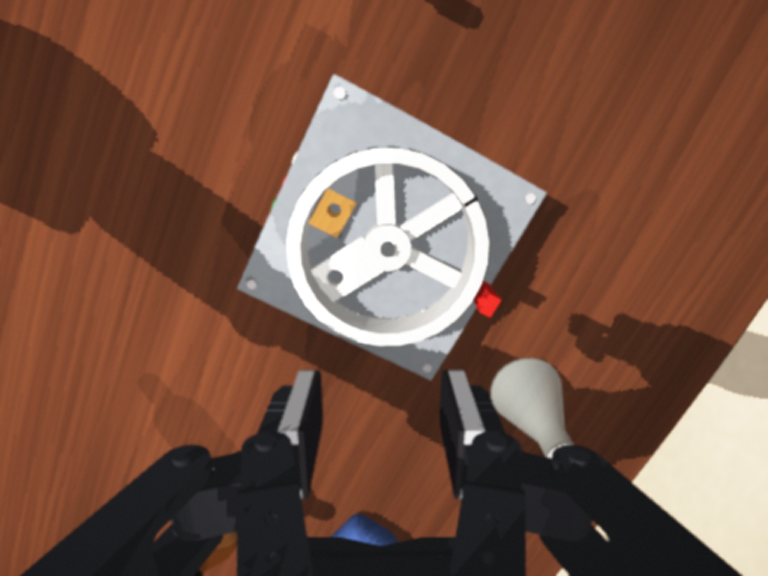

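Wrist view from above (1.5x): bore in its brass bush at (335,210), mark at (470,202), pointer (487,299), rim outer extremes x 286..490 and y 147..346, hub (388,249), pulley hole (335,277).

```bash
python3 - <<'E'
from h import *
import json
from scipy.optimize import least_squares
o=json.load(open('o1.json'))
f=lambda x,y,z:atz("wrist",((x+.5)/1.5-.5,(y+.5)/1.5-.5),z,o)[:2]
hub=f(388,249,.091);rim=(f(286,247,.102)+f(490,247,.102)+f(388,147,.102)+f(388,346,.102))/4
print("hub",hub,"rim",rim,np.linalg.norm(f(286,247,.102)-f(490,247,.102)))
sc=np.array([f(*p,.06) for p in[(340,93),(530,198),(427,368),(251,284)]]);print("screws",sc,sc.mean(0))
c=(hub+rim+sc.mean(0))/3
for n,p,z in(("mark",(470,202),.102),("ptr",(480,295),.102),("bore",(335,210),.06),("hole",(335,277),.074)):
    v=f(*p,z)-c;print(n,f(*p,z),np.hypot(*v),np.arctan2(v[1],v[0]))
e=sc[[1,2,]].mean(0)-sc[[0,3]].mean(0);print(c,"yaw",np.arctan2(e[1],e[0]))
E
```

```text
hub [0.5542 0.0608] rim [0.5532 0.0625] 0.1501038554303396
screws [[ 0.4728  0.148 ]
 [ 0.6427  0.1415]
 [ 0.6365 -0.0291]
 [ 0.4655 -0.0224]] [0.5544 0.0595]
mark [0.591  0.1192] 0.0690799241608331 1.0039078050139008
ptr [0.6315 0.0608] 0.07760219585878367 -0.0015076679563699185
bore [0.5052 0.0653] 0.04890525489007777 3.0525935419291383
hole [0.5273 0.0181] 0.05045550736337653 -2.127499754428186
[0.5539 0.0609] yaw -0.0383725539514156
```

move_arm --commands '[[[0.001,-0.033,0.0,0,0,0,0.04],[0.001,-0.032,0.03,0,0,0,0.04],[0,0,0.04,0,0,0,0.04],[0,0,0.04,0,0,0,0.04],[0,0,0.03,0,0,0,0.04],[0,0,0.03,0,0,0,0.04],[0,0,0.03,0,0,0,0.04],[0,0,0.018,0,0,0,0.04],[0,0,0,0,0,0,0.04],[0,0,0,0,0,0,0.04]]]'

```text
t: 4.82
eef_pos: [0.4915, 0.0315, 0.0842]
tool_rot: [0.001, 0.534, 0.846, 0.0]
contact_force: [-0.3, -0.2, 0.5]
gripper_width: 0.468
grasp_force: 0.0
```

move_arm --commands '[[[0,0,0,0,0,0,0.015],[0,0,0,0,0,0,0.01],[0,0,0,0,0,0,0.005],[0,0,0,0,0,0,0.0],[0,0,0,0,0,0,0.0]]]' --squeeze 25

```text
t: 5.45
eef_pos: [0.4907, 0.0319, 0.084]
tool_rot: [0.0, 0.533, 0.846, 0.0]
contact_force: [-2.1, 1.0, 6.1]
gripper_width: 0.098
grasp_force: 24.2
```

move_arm --commands '[[[0.00366,0.0001,0,0,0,3,0.0],[0.00366,0.0001,0,0,0,3,0.0],[0.00366,0.0001,0,0,0,3,0.0],[0.00366,0.0001,0,0,0,3,0.0],[0.00366,0.0001,0,0,0,3,0.0],[0.00366,0.0001,0,0,0,3,0.0]]]'

```text
t: 6.2
eef_pos: [0.4852, 0.0532, 0.084]
tool_rot: [0.0, 0.66, 0.752, 0.001]
contact_force: [0.3, 1.7, 1.9]
gripper_width: 0.096
grasp_force: 24.1
```

move_arm --commands '[[[0.00366,0.0001,0,0,0,3,0.0],[0.00366,0.0001,0,0,0,3,0.0],[0.00366,0.0001,0,0,0,3,0.0],[0.00366,0.0001,0,0,0,3,0.0],[0.00366,0.0001,0,0,0,3,0.0],[0.00366,0.0001,0,0,0,3,0.0],[0.00366,0.0001,0,0,0,3,0.0]]]'

```text
t: 7.08
eef_pos: [0.4874, 0.0785, 0.084]
tool_rot: [0.001, 0.786, 0.619, 0.002]
contact_force: [3.3, -0.1, -1.1]
gripper_width: 0.096
grasp_force: 24.2
```

move_arm --commands '[[[0.00366,0.0001,0,0,0,3,0.0],[0.00366,0.0001,0,0,0,3,0.0],[0.00366,0.0001,0,0,0,3,0.0],[0.00366,0.0001,0,0,0,3,0.0],[0.00366,0.0001,0,0,0,3,0.0],[0.00366,0.0001,0,0,0,3,0.0],[0.00366,0.0001,0,0,0,3,0.0],[0,0,0,0,0,0,0.0],[0,0,0,0,0,0,0.0]]]'

```text
t: 8.2
eef_pos: [0.4988, 0.1015, 0.0841]
tool_rot: [0.001, 0.885, 0.466, 0.003]
contact_force: [6.1, 0.2, -4.8]
gripper_width: 0.099
grasp_force: 24.0
```

```bash
python3 - <<'E'
from h import *
o=bot.get_obs();y=Rt(o)[:,1];print(o['eef_pos'],np.arctan2(y[1],y[0]),o['contact_force'])
im=imaging.read_camera("wrist")[:,:,::-1]
cv2.imwrite("pics/w2.png",im); cv2.imwrite("pics/w2b.png",cv2.resize(im,(768,576),interpolation=cv2.INTER_CUBIC))
E
```

```text
[0.4988 0.1015 0.0841] -0.6017392082861226 [ 6.0649  0.2255 -4.7929]
```

View pics/w2b.png

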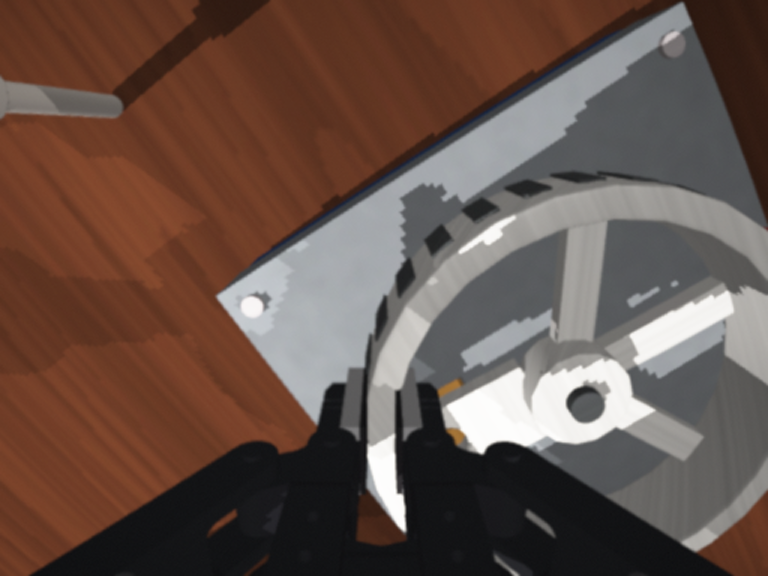

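move_arm --commands '[[[0,0,0,0,0,0,0.02],[0,0,0,0,0,0,0.035],[0,0,0,0,0,0,0.035],[0,0,0,0,0,0,0.035],[0,0,-0.02,0,0,0,0.035],[0,0,-0.04,0,0,0,0.035],[0,0.02,-0.05,0,0,0,0.035],[0,0.03,-0.05,0,0,0,0.035],[0,0.02,-0.05,0,0,0,0.035],[0,0,0,0,0,0,0.035],[0,0,0,0,0,0,0.035]]]'

```text
t: 9.62
eef_pos: [0.5532, 0.0614, 0.2925]
tool_rot: [-0.0, 0.885, 0.466, -0.001]
contact_force: [-0.2, -0.2, -0.4]
gripper_width: 0.407
grasp_force: 0.0
```

```bash
python3 - <<'E'
from h import *
import json
o=bot.get_obs();print(o['eef_pos'],Rt(o),o['contact_force'])
im=imaging.read_camera("wrist")[:,:,::-1]
json.dump({k:np.array(o[k]).tolist() for k in('eef_pos','tool_rot')},open('o3.json','w'))
u,v=proj("wrist",[[.554,.061,.09]],o)[0].astype(int);print(u,v)
x0=max(0,min(512-200,u-100));y0=max(0,min(384-150,v-75));print(x0,y0)
cv2.imwrite("pics/w3b.png",cv2.resize(im[y0:y0+150,x0:x0+200],(800,600),interpolation=cv2.INTER_CUBIC))
E
```

```text
[0.5532 0.0614 0.2925] [[ 0.5664  0.8242 -0.0012]
 [ 0.8242 -0.5664 -0.0002]
 [-0.0008 -0.0009 -1.    ]] [-0.1618 -0.1535 -0.4265]
255 167
155 92
```

View pics/w3b.png

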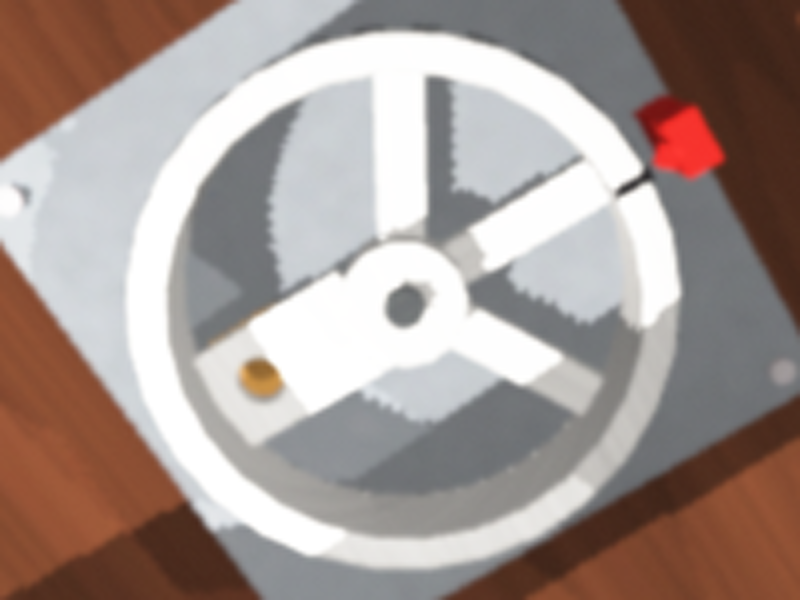

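Mark at (633,183), pointer tip at about (655,155), hole at (262,377) with brass showing through and the dark bore towards its upper side.

```bash
python3 - <<'E'
from h import *
import json
o=json.load(open('o3.json'));f=lambda x,y,z:atz("wrist",cp(x,y,155,92),z,o)[:2]
hub=f(405,305,.091);rim=(f(126,300,.102)+f(681,300,.102)+f(405,30,.102)+f(405,568,.102))/4;print(hub,rim)
c=(hub+rim)/2
for n,p,z in(("mark",(633,183),.102),("ptr",(656,153),.102),("hole",(262,377),.074),("boredark",(262,365),.06),("boreedge",(262,372),.06)):
    v=f(*p,z)-c;print(n,f(*p,z),np.hypot(*v),np.arctan2(v[1],v[0]))
E
```

```text
[0.5549 0.0609] [0.5557 0.0625]
mark [0.6241 0.0564] 0.06900925779971155 -0.07651902773064737
ptr [0.6331 0.0597] 0.0778818067093767 -0.025558809469905696
hole [0.5052 0.0634] 0.05004337264394761 3.106570522567661
boredark [0.5039 0.0639] 0.05144316549682473 3.097437303934232
boreedge [0.5025 0.0621] 0.052728752645257795 3.1328177986015158
```

move_arm --commands '[[[0.033,-0.035,0,0,0,0,0.045],[0.033,-0.036,0,0,0,0,0.045],[0.033,-0.036,0,0,0,0,0.045],[0.033,-0.036,0,0,0,0,0.045],[0.033,-0.035,0,0,0,0,0.045],[0.032,-0.035,0,0,0,0,0.045],[0,0,0,0,0,0,0.045],[0,0,0,0,0,0,0.045]]]'

```text
t: 10.68
eef_pos: [0.4893, 0.3436, 0.2918]
tool_rot: [0.0, 0.885, 0.466, -0.001]
contact_force: [0.1, 0.7, -0.1]
gripper_width: 0.526
grasp_force: 0.0
```

```bash
python3 - <<'E'
from h import *
import json
o=bot.get_obs();print(o['eef_pos'],Rt(o)[:,0],o['contact_force'])
im=imaging.read_camera("wrist")[:,:,::-1]
json.dump({k:np.array(o[k]).tolist() for k in('eef_pos','tool_rot')},open('o4.json','w'))
cv2.imwrite("pics/w4b.png",cv2.resize(im,(768,576),interpolation=cv2.INTER_CUBIC))
E
```

```text
[0.4893 0.3436 0.2918] [ 0.5659  0.8245 -0.0028] [ 0.067   0.6957 -0.1365]
```

View pics/w4b.png

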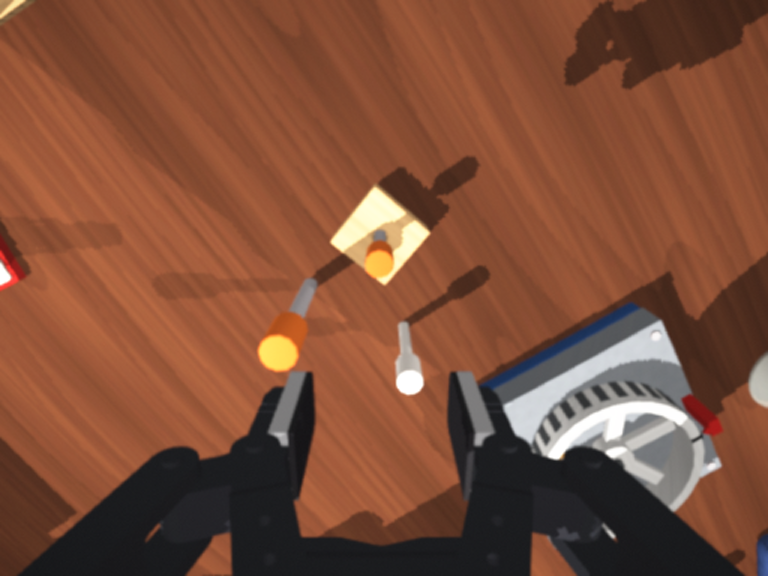

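The small orange pin's top is at (379,263), its block centred near (380,235); the big orange pin's top is at (278,352) with its foot at (312,283), and the white one's foot at (404,324) with its top at (409,382).

```bash
python3 - <<'E'
from h import *
import json
o=json.load(open('o4.json'));f=lambda x,y,z:atz("wrist",((x+.5)/1.5-.5,(y+.5)/1.5-.5),z,o)[:2]
p=f(379,263,.124);c=np.mean([f(*q,.035) for q in[(377,186),(430,232),(385,285),(331,241)]],0);print("pin",p,"block",c)
foot=f(312,283,0);print("bigfoot",foot,[ (z,f(278,352,z)) for z in(.12,.144,.16,.18)]);print("white",f(404,324,0),f(409,382,.114))
R_=Rt(o)
for t in(p,c): print((np.r_[t,0.2918]-o['eef_pos'])@R_)
E
```

```text
pin [0.4882 0.3452] block [0.4888 0.344 ]
bigfoot [0.4051 0.3383] [(0.12, array([0.3888, 0.3309])), (0.144, array([0.4   , 0.3371])), (0.16, array([0.4075, 0.3413])), (0.18, array([0.4169, 0.3465]))]
white [0.4542 0.2533] [0.4526 0.2532]
[ 0.0007 -0.0018  0.    ]
[ 0.     -0.0007  0.    ]
```

move_arm --commands '[[[0,-0.001,0.04,0,0,0,0.045],[0,0,0.05,0,0,0,0.045],[0,0,0.05,0,0,0,0.045],[0,0,0.04,0,0,0,0.045],[0,0,0.024,0,0,0,0.045],[0,0,0,0,0,0,0.045],[0,0,0,0,0,0,0.045],[0,0,0,0,0,0,0.02],[0,0,0,0,0,0,0.01],[0,0,0,0,0,0,0.01],[0,0,0,0,0,0,0.01],[0,0,0,0,0,0,0.01]]]' --squeeze 50

```text
t: 12.22
eef_pos: [0.4899, 0.3456, 0.0908]
tool_rot: [-0.0, 0.885, 0.466, 0.001]
contact_force: [-0.5, -0.5, 7.6]
gripper_width: 0.218
grasp_force: 48.9
```

move_arm --commands '[[[0,0,-0.02,0,0,0,0.01],[0,0,-0.04,0,0,0,0.01],[0,0,-0.05,0,0,0,0.01],[0,0,-0.02,0,0,-8.6,0.01],[0,0,0,0,0,-8.6,0.01],[0,0,0,0,0,-8.6,0.01],[0,0,0,0,0,-8.6,0.01],[0,0,0,0,0,0,0.01],[0,0,0,0,0,0,0.01]]]'

```text
t: 13.35
eef_pos: [0.4892, 0.3449, 0.2198]
tool_rot: [0.0, 0.709, 0.705, 0.0]
contact_force: [0.8, 0.9, -1.3]
gripper_width: 0.215
grasp_force: 49.0
```

```bash
python3 - <<'E'
from h import *
o=bot.get_obs();print(o['eef_pos'],Rt(o),o['contact_force'])
print((np.array([.505,.0645,o['eef_pos'][2]])-o['eef_pos'])@Rt(o))
im=imaging.read_camera("side")[:,:,::-1].copy();im2=imaging.read_camera("scene")[:,:,::-1].copy()
L=[]
for n,i in(("side",im),("scene",im2)):
    e=np.array(o['eef_pos']);u,v=proj(n,e)[0].astype(int);x0=min(max(u-50,0),412);y0=min(max(v-75,0),234);print(n,u,v,x0,y0)
    L.append(cv2.resize(i[y0:y0+150,x0:x0+100],(400,600),interpolation=cv2.INTER_CUBIC))
    print(proj(n,[e+[0,0,-.0808],e+[0,0,-.0008],e+[0,0,.0332]]))
cv2.imwrite("pics/p5.png",np.hstack(L))
E
```

```text
[0.4892 0.3449 0.2198] [[ 0.0048  1.      0.0004]
 [ 1.     -0.0048  0.0001]
 [ 0.0001  0.0004 -1.    ]] [ 0.7658  0.898  -1.3478]
[-0.2803  0.0171 -0.    ]
side 143 253 93 178
[[152.1589 282.164 ]
 [143.6658 253.4518]
 [139.6876 239.9014]]
scene 454 163 404 88
[[440.1553 192.6019]
 [454.6651 163.4291]
 [461.6198 149.509 ]]
```

View pics/p5.png

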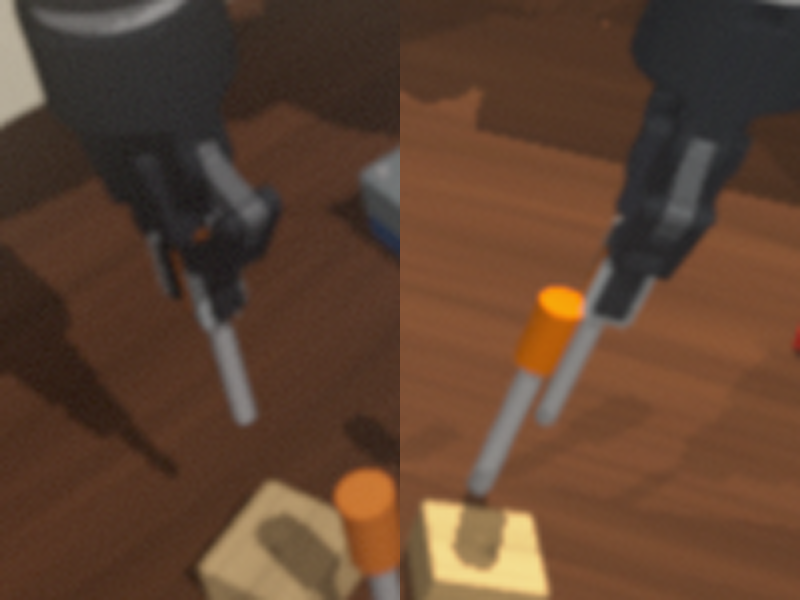

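move_arm --commands '[[[-0.047,0.003,0,0,0,0,0.01],[-0.047,0.003,0,0,0,0,0.01],[-0.047,0.003,0,0,0,0,0.01],[-0.047,0.003,0,0,0,0,0.01],[-0.047,0.003,0,0,0,0,0.01],[-0.045,0.002,0,0,0,0,0.01],[0,0,0,0,0,0,0.01],[0,0,0,0,0,0,0.01],[0,0,0.02,0,0,0,0.01],[0,0,0.02,0,0,0,0.01],[0,0,0.014,0,0,0,0.01],[0,0,0,0,0,0,0.01],[0,0,0,0,0,0,0.01]]]'

```text
t: 15.08
eef_pos: [0.5061, 0.0656, 0.1659]
tool_rot: [0.0, 0.708, 0.707, 0.0]
contact_force: [-0.5, 0.6, -0.6]
gripper_width: 0.221
grasp_force: 49.1
```

```bash
python3 - <<'E'
from h import *
o=bot.get_obs();print(o['eef_pos'],o['contact_force'])
im=imaging.read_camera("side")[:,:,::-1].copy();im2=imaging.read_camera("wrist")[:,:,::-1].copy()
e=np.array(o['eef_pos']);L=[]
for n,i in(("side",im),("wrist",im2)):
    u,v=proj(n,e+[0,0,-.075],o)[0].astype(int);x0=min(max(u-50,0),412);y0=min(max(v-75,0),234);print(n,u,v,x0,y0)
    L.append(cv2.resize(i[y0:y0+150,x0:x0+100],(400,600),interpolation=cv2.INTER_CUBIC))
cv2.imwrite("pics/p6.png",np.hstack(L))
E
```

```text
[0.5061 0.0656 0.1659] [-0.496   0.5613 -0.6326]
side 247 220 197 145
wrist 254 209 204 134
```

View pics/p6.png

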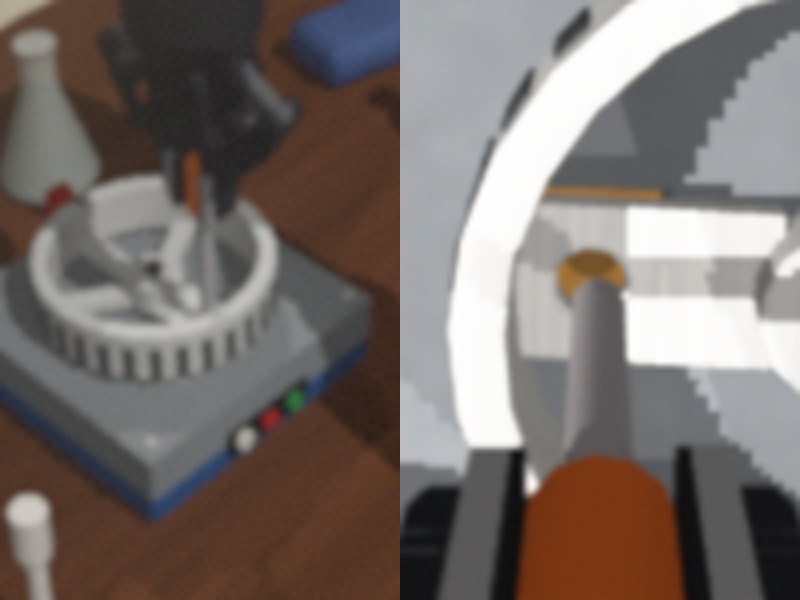

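Wrist crop: hole spans x 558–626, top row 249, middle row about 273. The dark bore ends at its near edge around row 277, and the pin foot's far edge is at (601,280).

```bash
python3 - <<'E'
from h import *
o=bot.get_obs();f=lambda x,y,z:atz("wrist",cp(x-400,y,204,134),z,o)[:2]
print("hole L/R",f(558,273,.074),f(626,273,.074),"top",f(592,249,.074)-[0,.007])
print("bore near edge->centre",f(593,277,.06)+[0,.00575])
print("foot far edge->axis",f(601,280,o['eef_pos'][2]-.0808)-[0,.005], o['eef_pos'])
E
```

```text
hole L/R [0.4977 0.065 ] [0.511 0.065] top [0.5044 0.063 ]
bore near edge->centre [0.5045 0.0649]
foot far edge->axis [0.5061 0.0626] [0.5062 0.0653 0.1661]
```

move_arm --commands '[[[0.001,-0.0017,0,0,0,0,0.01],[0,0,0.004,0,0,0,0.01],[0,0,0.004,0,0,0,0.01],[0,0,0.002,0,0,0,0.01],[0,0,0.002,0,0,0,0.01],[0,0,0.002,0,0,0,0.01],[0,0,0,0,0,0,0.01]]]'

```text
t: 16.05
eef_pos: [0.5039, 0.0659, 0.1511]
tool_rot: [-0.0, 0.708, 0.706, -0.0]
contact_force: [-0.7, 0.1, -0.7]
gripper_width: 0.22
grasp_force: 49.1
```

move_arm --commands '[[[0,0,0.002,0,0,0,0.01],[0,0,0.002,0,0,0,0.01],[0,0,0.002,0,0,0,0.01],[0,0,0.002,0,0,0,0.01],[0,0,0.001,0,0,0,0.01],[0,0,0.001,0,0,0,0.01],[0,0,0.001,0,0,0,0.01],[0,0,0,0,0,0,0.01]]]'

```text
t: 17.05
eef_pos: [0.504, 0.0659, 0.1403]
tool_rot: [0.0, 0.708, 0.706, 0.0]
contact_force: [-0.3, 1.0, -0.5]
gripper_width: 0.216
grasp_force: 49.1
```

move_arm --commands '[[[0,0,0.001,0,0,0,0.01],[0,0,0.001,0,0,0,0.01],[0,0,0.001,0,0,0,0.01],[0,0,0,0,0,0,0.01]]]'

```text
t: 17.55
eef_pos: [0.5041, 0.0659, 0.1373]
tool_rot: [0.0, 0.708, 0.706, 0.0]
contact_force: [1.1, 0.4, -0.7]
gripper_width: 0.215
grasp_force: 49.1
```

Foot is at about 56.5 mm with no resistance, so it is in the bore. I'll keep going gently.

move_arm --commands '[[[0,0,0.002,0,0,0,0.01],[0,0,0.002,0,0,0,0.01],[0,0,0.002,0,0,0,0.01],[0,0,0.002,0,0,0,0.01],[0,0,0.002,0,0,0,0.01],[0,0,0,0,0,0,0.01]]]'

```text
t: 18.3
eef_pos: [0.5039, 0.0659, 0.1271]
tool_rot: [-0.0, 0.708, 0.706, -0.0]
contact_force: [0.5, 1.0, -1.4]
gripper_width: 0.219
grasp_force: 49.0
```

move_arm --commands '[[[0,0,0.002,0,0,0,0.01],[0,0,0.002,0,0,0,0.01],[0,0,0.002,0,0,0,0.01],[0,0,0.001,0,0,0,0.01],[0,0,0,0,0,0,0.01]]]'

```text
t: 18.92
eef_pos: [0.504, 0.0659, 0.1202]
tool_rot: [-0.0, 0.708, 0.706, 0.0]
contact_force: [1.1, 1.0, -1.6]
gripper_width: 0.223
grasp_force: 49.0
```

move_arm --commands '[[[0,0,0.001,0,0,0,0.01],[0,0,0.001,0,0,0,0.01],[0,0,0.001,0,0,0,0.01],[0,0,0,0,0,0,0.01]]]'

```text
t: 19.42
eef_pos: [0.504, 0.0659, 0.1172]
tool_rot: [0.0, 0.708, 0.706, 0.0]
contact_force: [1.2, 1.2, -1.8]
gripper_width: 0.216
grasp_force: 49.0
```

move_arm --commands '[[[0,0,0.0005,0,0,0,0.01],[0,0,0.0005,0,0,0,0.01],[0,0,0,0,0,0,0.01]]]'

```text
t: 19.8
eef_pos: [0.5041, 0.066, 0.1167]
tool_rot: [0.0, 0.708, 0.706, 0.0]
contact_force: [-0.6, -0.1, 4.9]
gripper_width: 0.217
grasp_force: 49.8
```

Bottomed out: force is up 6 N and it has stopped at foot ≈ 36 mm. Releasing and retreating.

move_arm --commands '[[[0,0,0,0,0,0,0.03],[0,0,0,0,0,0,0.045],[0,0,0,0,0,0,0.045],[0,0,0,0,0,0,0.045],[0,0,-0.02,0,0,0,0.045],[0,0,-0.04,0,0,0,0.045],[0,0,-0.05,0,0,0,0.045],[0,0,-0.05,0,0,0,0.045],[0.0,0,-0.02,0,0,0,0.045],[0,0,0,0,0,0,0.045],[0,0,0,0,0,0,0.045]]]'

```text
t: 21.18
eef_pos: [0.5033, 0.0656, 0.2951]
tool_rot: [-0.0, 0.708, 0.706, -0.001]
contact_force: [0.1, 0.1, -0.3]
gripper_width: 0.52
grasp_force: 0.0
```

```bash
python3 - <<'E'
from h import *
o=bot.get_obs();print(o['t'],o['eef_pos'],o['contact_force'])
L=[]
for n in("side","wrist"):
    i=imaging.read_camera(n)[:,:,::-1]
    u,v=proj(n,[.54,.061,.1],o)[0].astype(int);w=100;h=150
    x0=min(max(u-w//2,0),512-w);y0=min(max(v-h//2,0),384-h);print(n,x0,y0,proj(n,[[.504,.065,.15],[.504,.065,.174]],o))
    L.append(cv2.resize(i[y0:y0+h,x0:x0+w],(400,600),interpolation=cv2.INTER_CUBIC))
cv2.imwrite("pics/p7.png",np.hstack(L))
E
```

```text
21.175 [0.5033 0.0656 0.2951] [ 0.0502  0.1421 -0.3035]
side 188 135 [[247.3057 202.1657]
 [246.9764 194.0168]]
wrist 237 99 [[255.1702 183.3176]
 [255.2325 191.0263]]
```

View pics/p7.png

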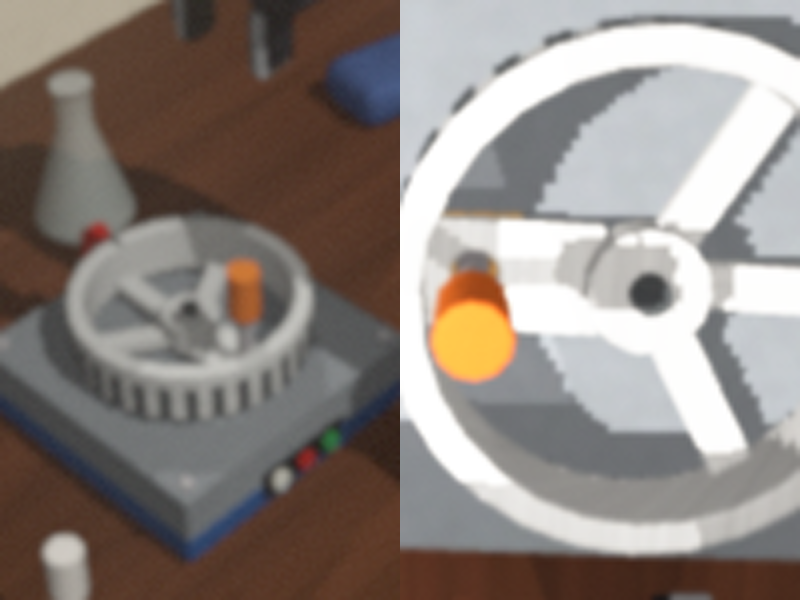

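The pin stands upright in the hole. Its top in the side view, crop (245,268) → pixel (249,202), matches the predicted fully-home height, and the gripper is clear.

```bash
python3 -c "
from station import bot
print(bot.hand_in())"
```

```text
the job is handed in; nothing more can be done
None
```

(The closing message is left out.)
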